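Tap a lap carrier true under the pressure spindle

TASK

The blue lap carrier is sitting askew on the lapping stage: tap it gently from its left and right sides, without lifting it, until the white lines at both its ends lie on the stage's scribed centre line. Then push the red-knobbed spindle down until its pad rests on the ring lap, and let go. Leave the other things on the bench and stage where they are.

Things in the scene. Friction and masses are not known exactly. Their poses are not given: they have to be found in the camera images.
- lapstage: Lapping stage fixed to the bench: grey base 230 (x) x 420 (y) x 20 mm carrying a bright flat plate 210 x 320 mm whose top is 32 mm above the bench. Origin: centre of its underside, on the bench; x points away from the robot's side, y to the left, z up.
- mark (a point): Middle of the plate's top, below the spindle. A thin black centre line is scribed through it along the stage's x axis, the full depth of the plate; two short cross lines lie left and right of it along the stage's y axis. Axes as the stage's.
- bridge (a point): Middle of the underside of the green bridge beam, 182 mm above the bench, 150 mm above the plate. Beam: 40 mm deep (stage x -20 to +20 mm), 420 mm wide, 20 mm tall; end brackets reach back to x = +62 mm; round 28 mm posts at x = +35, y = +-185 mm, 40 mm collars at their feet. To reach the carrier's sides below it the gripper must lean back towards the robot, tips forward.
- carrier: Loose blue plate, 150 (its x) x 104 (its y) x 16 mm, about 0.85 kg, on four low feet on the stage; a dark grey ring lap 90 mm wide in its middle stands 4 mm proud. Origin: centre of underside. Starts turned left 0.12 to 0.25 rad. Pushed on a side near its front end it turns about its far end and creeps some 5 mm away from the robot per 0.1 rad; pushed just behind its centre it hardly turns
- end_front (a point): Outer end of the white line on the carrier at its end nearer the robot (carrier x = -75 mm, y = 0, on the top of the blue plate, 16 mm above its underside).
- end_rear (a point): Outer end of the white line on the carrier at its far end (carrier x = +75 mm, y = 0, 16 mm above its underside).
- spindle (a joint): Pressure spindle sliding straight down through the middle of the bridge (stage x = y = 0). Value in m: 0 fully up, grows as it is pushed down; at 0.122 its pad rests on the ring lap. About 3 N moves it, more when fast, and it stays where it is left. Pad: 44 mm diameter disc, underside 174 mm above the bench when at 0.
- spindle_top (a point): Centre of the flat top of the spindle's red round knob (44 mm wide, 18 mm tall); 345 mm above the bench when the spindle is at 0, and comes down with it. Press here from above.
- plug: Bystander: black steel orifice plug, 36 mm diameter, 60 mm tall, standing on the rear left of the stage plate; origin: centre of its underside.
- sleeve: Bystander: copper-plated sleeve, 66 mm diameter, 80 mm tall, standing on the bench; origin: centre of its underside.
- guard_tube: Bystander: clear acrylic spool guard tube, 80 mm diameter, 150 mm tall, standing on the bench to the left; origin: centre of its underside.
- jar: Bystander: orange jar with black cap, 70 mm diameter, 85 mm tall, on the bench far left; origin: centre of its underside.
- mallet: Bystander: hammer 260 mm long lying on the bench to the right.
- wrench: Bystander: wrench 180 mm long lying on the bench far right.
Mind the look-alikes: they are no part of the job. Of the things like the carrier, leave any that is green or purple; of the rest the larger one is meant.

How it is judged:
By the outcome, as a careful person would: the job done as asked, in the order asked, and still so for the second after the job is handed in, with the robot touching nothing.
It also fails if it takes over 72 s, if anything falls off the work surface, if the arm or the gripper's body presses on something with over 40 N, if the wrist force passes 120 N, or if a joint passes its speed limit or range.

ROBOT

A 6-joint arm with a two-finger parallel gripper is mounted at the origin on the work surface. World frame = base frame: x ahead of the robot, y to its left, z up, the work surface at z = 0. Lengths are in m, angles in rad, forces in N, time in s.
With the tool pointing down it reaches from about 0.35 to 0.975 m from the base axis. Payload 4.9 kg.
Tool frame: the origin (TCP) lies midway between the tips of the shut fingers; the grasp point (between the pads) lies 19 mm behind it; z points along the fingers, y is the direction in which the jaws open and shut (so a half turn about z gives the same grasp; the last joint's range is limited). The gripper opens to 85 mm and grips with 20 to 120 N. Pads are 22 mm wide; open, the fingers measure 114 mm over their backs; the gripper's body (76 mm by 85 mm) begins 54 mm behind the grasp point. The pads swing forward as they close: fully open they stand 13 mm farther back than shut.
Start: joints at [1.201, 0.053, 1.613, -0, 1.476, -0.119], TCP at [0.155, 0.605, 0.231] pointing down, gripper open.
Joint ranges: [-3.01, 3.01], [-1.01, 2.22], [0.06, 2.58], [-1.02, 4.17], [0.09, 2.62], [-3.14, 3.14]. Speed limits (rad/s): [2.57, 2.57, 3.14, 3.14, 3.14, 3.14].

INTERFACE

Orientations are given as a unit quaternion [w, x, y, z].
In Python, from plant import manip, cams gives the robot as it stands.
- The arm moves only by the tool jog_arm, never from a script. Its argument "targets" is a list of rows, each a list of 4 numbers: the shift along the tool's x, y, z in m, then the turn about the tool's z in degrees. A call has 1 to 5 rows; each row is the pose to reach, as a shift and turn from the pose commanded when the call began, along the tool's axes at that moment; what a row does not reach only later rows make up. A row lasts 1/12 s, in which the tool goes at most 41.7 mm and 7.16 degrees, less where a joint would pass 70% of its speed; a pose out of reach is approached as far as the arm can. A call with a gripper value outside its range is refused whole. "fingers" is the opening, from 0 (shut) to 1 (fully open), set as the call begins (left out, the last holds). The fingers move at their own pace and stop on an object; the grip force is fixed at half the most. Time passes only in rows, so rows that repeat a pose let the fingers close. It gives the time, the measured TCP pose, the force and the opening at its end, in the units of the state.
- manip.state(): the state, without advancing time (a new reading comes with each control period).
- cams.grab_frame(name): name is "side" or "top"; returns the picture (420x560x3 uint8, red, green, blue); there is no depth.
- cams.get_calibration(name): a dict with "camera_matrix" (3x3 intrinsics, pixels), "cam_to_world" (4x4, takes a point from camera to world coordinates). Camera axes: x right, y up, looking along -z (the intrinsics and any distortion apply to the point x, -y, -z); pixel columns grow to the right and rows downward; lengths in m; the calibration is good to about 2 mm. A picture is of the moment at which its call begins. get_calibration takes no time and is no camera call.
- manip.job_done(): hands the job in, once; it reports no verdict.
The state is a dict: "time": time; "joint_pos": joint angles; "joint_vel": joint speeds; "joint_efforts": joint torques, N m; "tool_pos": TCP position; "tool_rot": TCP orientation; "contact_force": force on the tool from outside, world axes, zero at the start; "ft_torque": the same for the moment, N m; "gripper_width": opening from 0.0 (shut) to 1.0 (fully open).
Only numpy, scipy, OpenCV 4.12 (cv2) and the standard library are available. Lean on these libraries where they do the work, as an engineer would, in place of code of your own. Each camera call takes 0.05 s, during which the arm holds its last target. There are 200 camera calls.

## Working session

There is one attempt and no reset: what is moved stays moved. The work goes in short steps, Python scripts to look and compute and a tool call to move; the robot and the scene stay as the last step left them, time stands still between calls to the robot, and variables do not carry over. Pictures are saved under pics/ and viewed, about 8 in all and at most 12, crops included, and the job is handed in when it is done.

Besides the shell and the picture viewer there is one more tool, called as name(argument=value, ...), one argument or row to a line, values as JSON. jog_arm: Moves the arm, as the interface text tells. Its arguments: {"type":"object","properties":{"targets":{"type":"array"},"fingers":{"type":"number"}},"required":["targets"]}

```bash
ls; mkdir -p pics
python3 - <<'E'
from plant import manip,cams
import cv2,numpy as np
for n in("side","top"):
    cv2.imwrite(f"pics/{n}0.png",cams.grab_frame(n)[:,:,::-1]); c=cams.get_calibration(n); print(n,c)
s=manip.state();print(s)
E
```

```text
pics
side {'camera_matrix': array([[444.07888058,   0.        , 286.15196673],
       [  0.        , 444.07888058, 206.55232325],
       [  0.        ,   0.        ,   1.        ]]), 'cam_to_world': array([[ 0.7328027 ,  0.48475504, -0.47750682, -0.06535184],
       [-0.68033539,  0.50960224, -0.52673458, -0.68343483],
       [-0.0119987 ,  0.7108573 ,  0.7032339 ,  1.06529769],
       [ 0.        ,  0.        ,  0.        ,  1.        ]])}
top {'camera_matrix': array([[546.38353666,   0.        , 284.08084308],
       [  0.        , 546.38353666, 212.57209156],
       [  0.        ,   0.        ,   1.        ]]), 'cam_to_world': array([[ 2.34399015e-02,  9.95509114e-01, -9.17179103e-02,
         3.56352231e-01],
       [-9.99718984e-01,  2.36656638e-02,  1.37453430e-03,
        -4.35291768e-02],
       [ 3.53892664e-03,  9.16599171e-02,  9.95784081e-01,
         1.73725749e+00],
       [ 0.00000000e+00,  0.00000000e+00,  0.00000000e+00,
         1.00000000e+00]])}
{'time': 0.1, 'joint_pos': array([ 1.20096371e+00,  5.32689348e-02,  1.61414110e+00, -9.80535724e-06,
        1.47602059e+00, -1.19004285e-01]), 'joint_vel': array([-0.00069135, -0.0016543 , -0.00185176, -0.00072848,  0.00144071,
        0.00066291]), 'joint_efforts': array([ 9.55856194e-05, -3.94907892e+01, -3.71362102e+01, -9.98949395e-05,
        3.99890167e-03,  2.20777849e-06]), 'tool_pos': array([0.1549291 , 0.60491247, 0.23020887]), 'tool_rot': array([-2.17651258e-04,  1.25085139e-01,  9.92145586e-01, -8.92849487e-04]), 'contact_force': array([ 0.23177756, -1.03027632, -0.0191136 ]), 'ft_torque': array([ 0.01700572, -0.02000317,  0.03314791]), 'gripper_width': 0.9987826788797167}
```

View pics/side0.png

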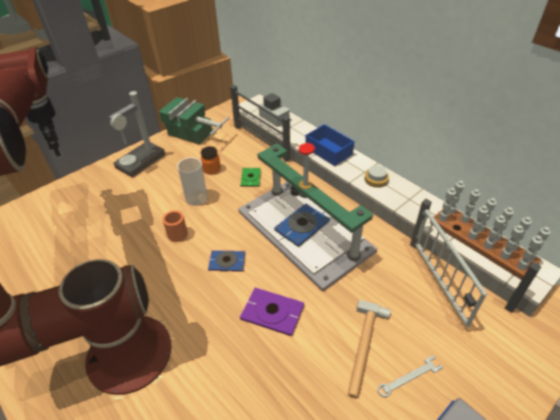

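View pics/top0.png

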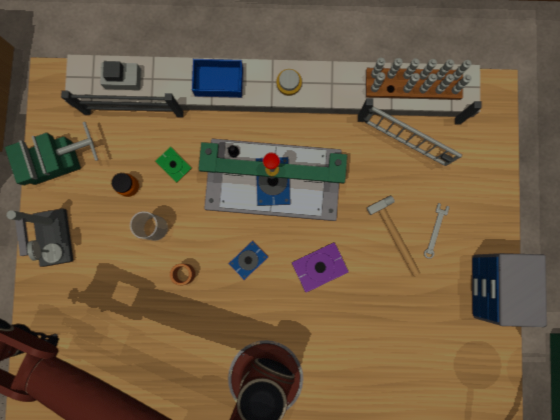

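Carrier-like candidates in the top view are:
- Blue on the stage, at (272,188).
- Small blue on the bench, at (248,260).
- Purple, at (320,267).
- Green, at (173,164).

The blue one on the stage is the larger blue, so it should be the one meant. I'll confirm that in an enlarged crop.

Run:
```python
import cv2,numpy as np
a=cv2.imread("pics/top0.png")[130:280,195:355]; b=cv2.imread("pics/side0.png")[140:290,220:380]
cv2.imwrite("pics/crop0.png",np.vstack([cv2.resize(a,(0,0),fx=4,fy=4,interpolation=cv2.INTER_CUBIC)[:360], ]) )
a=cv2.resize(a[:90],(0,0),fx=4.9,fy=4.9,interpolation=cv2.INTER_CUBIC)
b=cv2.resize(b,(0,0),fx=4.,fy=4.,interpolation=cv2.INTER_CUBIC)
cv2.imwrite("pics/cropt.png",a);cv2.imwrite("pics/crops.png",b)
```

```text
(no output)
```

View pics/cropt.png

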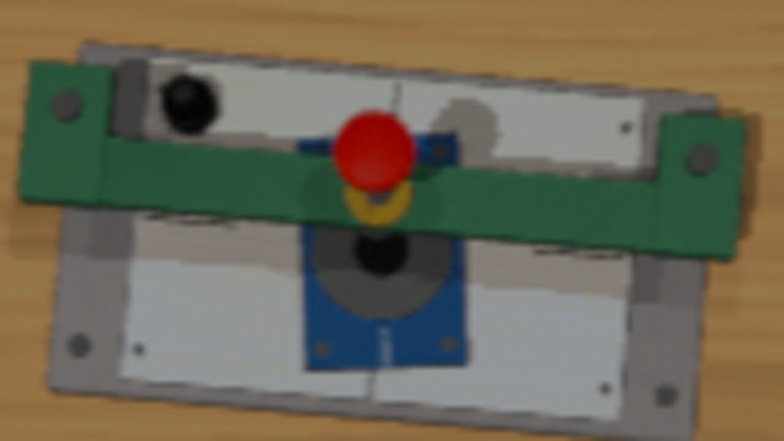

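View pics/crops.png

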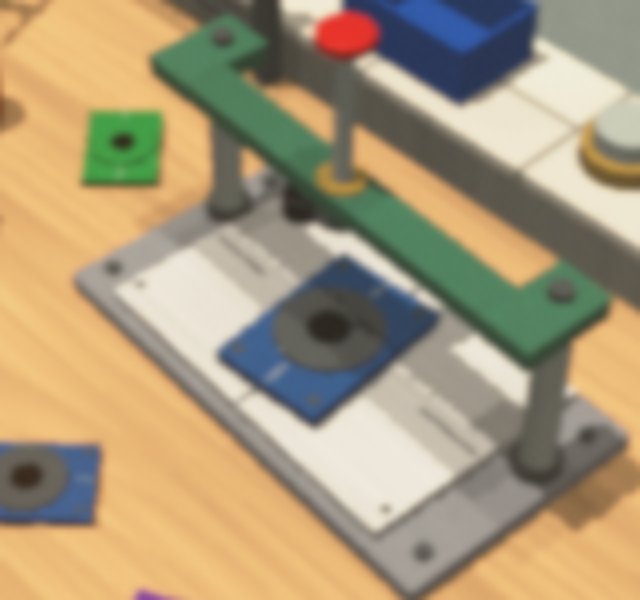

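The crops confirm it. The stage blue carrier (top ≈(273,188)) is larger than the bench blue one. The scribed line runs from top px (276,147) to (271,211), and the carrier's front line is at about (273.6,204). Next I'll rectify to the plate planes to measure.

```bash
cat > h.py <<'E'
import cv2,numpy as np
from plant import manip,cams
def P(n):
    c=cams.get_calibration(n);T=np.linalg.inv(c["cam_to_world"]);return c["camera_matrix"]@np.diag([1,-1,-1])@T[:3]
def proj(n,X):
    q=P(n)@np.append(X,1);return q[:2]/q[2]
def cast(n,uv,z):
    p=P(n);H=np.c_[p[:,0],p[:,1],p[:,2]*z+p[:,3]];w=np.linalg.solve(H,[uv[0],uv[1],1]);return w[:2]/w[2]
def rect(n,im,z,c,half=.12,s=2000.):
    # world patch about c, image up=+x, left=+y
    N=int(2*half*s);p=P(n);H=np.c_[p[:,0],p[:,1],p[:,2]*z+p[:,3]]
    A=np.array([[0,-1/s,c[0]+half],[-1/s,0,c[1]+half],[0,0,1]])
    return cv2.warpPerspective(im,H@A,(N,N),flags=cv2.INTER_CUBIC|cv2.WARP_INVERSE_MAP)
E
python3 - <<'E'
from h import *
top=cv2.imread("pics/top0.png");side=cv2.imread("pics/side0.png")
f=lambda u,v:(195+u/4.9,130+v/4.9)
r=cast("top",f(398,85),.032);g=cast("top",f(372,398),.032)
print("line",r,g,np.hypot(*(r-g)),np.arctan2(*(r-g)[::-1]),"mid",(r+g)/2)
# stage plate corners / knob check
print("knob",cast("top",f(374,150),.345),"side",cast("side",(220+348/4,140+33/4),.345))
print("front corners",cast("top",f(307,370),.048),cast("top",f(466,362),.048))
c=((r+g)/2)
for n,im in(("top",top),("side",side)):
    cv2.imwrite(f"pics/r_{n}.png",rect(n,im,.048,c,.1,1950))
cv2.imwrite("pics/rr.png",np.hstack([cv2.imread("pics/r_top.png"),cv2.imread("pics/r_side.png")]))
s=manip.state();print(s["tool_pos"])
E
```

```text
line [ 0.72033164 -0.01612892] [ 0.51667743 -0.00453528] 0.20398394683555365 -0.05686666188317589 mid [ 0.61850454 -0.0103321 ]
knob [ 0.61845942 -0.00938018] side [ 0.61374597 -0.02068139]
front corners [0.5320261  0.03676948] [ 0.53953059 -0.06394214]
[0.1549291  0.60491247 0.23020887]
```

View pics/rr.png

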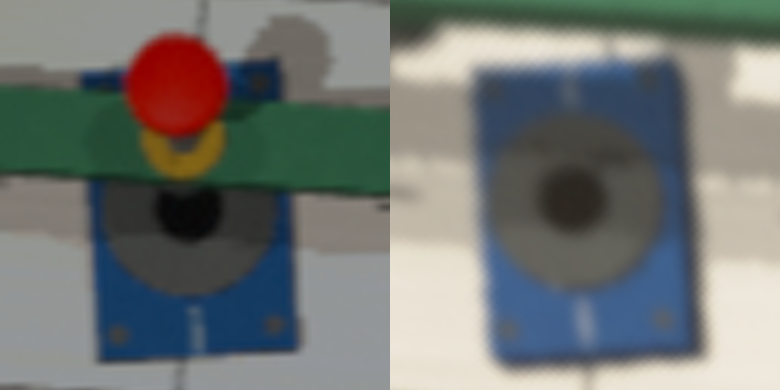

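Measured so far:
- **Stage:** mark at about (0.6185,-0.0103), yaw about -0.057.
- **Carrier:** turned about +0.125 relative to the stage. Its front end is 5.6 mm right of the line and its rear end about 13 mm left.

My plan is to keep the tool vertical with the jaws open along stage x, so the forward finger can reach under the beam. I'll push the front end left first.

```bash
cat >> h.py <<'E'
from scipy.spatial.transform import Rotation as R
M=np.array([.6185,-.0103]);PSI=-.057
S=np.array([[np.cos(PSI),-np.sin(PSI)],[np.sin(PSI),np.cos(PSI)]])
def st(w): return S.T@(np.array(w)-M)
def where():
    s=manip.state();q=s["tool_rot"];r=R.from_quat([*q[1:],q[0]]).as_matrix()
    y=r[:2,1];j=np.degrees(np.arctan2(y[1],y[0])-PSI)
    print("t %.2f stage mm"%s["time"],(st(s["tool_pos"][:2])*1e3).round(1),"z",(s["tool_pos"][2]*1e3).round(1),"jaw %.1f tilt %.2f"%(j,np.degrees(np.arccos(-r[2,2]))),"F",s["contact_force"].round(1));return s,r,j
def go(x,y,z,jaw=None):
    s,r,j=where();t=np.append(M+S@[x,y],z)-s["tool_pos"]
    print("shift mm",(r.T@t*1e3).round(1),"turn",None if jaw is None else round(((j-jaw)+90)%180-90,1))
E
python3 -c "
from h import *
go(-.122,-.1,.231,0)"
```

```text
t 0.10 stage mm [-497.9  587.8] z 230.2 jaw 78.9 tilt 0.11 F [ 0.2 -1.  -0. ]
shift mm [-5.013e+02 -6.025e+02  2.000e-01] turn 78.9
```

jog_arm(
  targets=[
    [-0.026,-0.0315,0,0],
    [-0.052,-0.063,0,0],
    [-0.078,-0.0945,0,0],
    [-0.104,-0.126,0,0],
    [-0.13,-0.1575,0,0],
  ],
)

```text
time: 0.52
tool_pos: [0.242, 0.4187, 0.2305]
tool_rot: [-0.0, 0.125, 0.992, -0.001]
contact_force: [1.3, -0.3, 1.1]
gripper_width: 1.003
```

jog_arm(
  targets=[
    [-0.026,-0.0315,0,0],
    [-0.052,-0.063,0,0],
    [-0.078,-0.0945,0,0],
    [-0.104,-0.126,0,0],
    [-0.13,-0.1575,0,0],
  ],
)

```text
time: 0.93
tool_pos: [0.3288, 0.2339, 0.2309]
tool_rot: [0.0, 0.125, 0.992, 0.0]
contact_force: [1.4, 0.4, -0.7]
gripper_width: 1.003
```

jog_arm(
  targets=[
    [-0.026,-0.0315,0,0],
    [-0.052,-0.063,0,0],
    [-0.078,-0.0945,0,0],
    [-0.104,-0.126,0,0],
    [-0.13,-0.1575,0,0],
  ],
)

```text
time: 1.35
tool_pos: [0.4158, 0.0489, 0.2311]
tool_rot: [0.0, 0.125, 0.992, 0.0]
contact_force: [1.1, 0.4, 0.1]
gripper_width: 1.001
```

jog_arm(
  targets=[
    [-0.024,-0.028,0,7],
    [-0.048,-0.056,0,14],
    [-0.072,-0.084,0,21],
    [-0.096,-0.11,0,28],
    [-0.111,-0.13,0,35],
  ],
)

```text
time: 1.77
tool_pos: [0.4915, -0.1052, 0.2307]
tool_rot: [-0.0, 0.421, 0.907, -0.0]
contact_force: [0.3, 0.2, 0.4]
gripper_width: 0.999
```

jog_arm(
  targets=[
    [0,0,0,7],
    [0,0,0,14],
    [0,0,0,21],
    [0,0,0,28],
    [0,0,0,35],
  ],
)

```text
time: 2.18
tool_pos: [0.4906, -0.1026, 0.2306]
tool_rot: [-0.001, 0.674, 0.739, -0.0]
contact_force: [-0.3, 0.3, 0.5]
gripper_width: 0.999
```

```bash
python3 -c "
from h import *
go(-.122,-.1,.06,0)"
```

```text
t 2.18 stage mm [-122.5  -99.4] z 230.6 jaw 8.5 tilt 0.07 F [-0.3  0.3  0.5]
shift mm [ -0.7   0.6 170.6] turn 8.5
```

jog_arm(
  targets=[
    [0,0,0.04,4.3],
    [0,0,0.08,8.5],
    [0,0,0.12,8.5],
    [0,0,0.16,8.5],
    [0,0,0.18,8.5],
  ],
)

```text
time: 2.6
tool_pos: [0.487, -0.1011, 0.0456]
tool_rot: [-0.004, 0.725, 0.689, -0.002]
contact_force: [-0.2, 0.3, -0.2]
gripper_width: 0.999
```

jog_arm(
  targets=[
    [0,0,0.012,0],
    [0,0,0.02,0],
    [0,0,0.025,0],
    [0,0,0.025,0],
  ],
)

```text
time: 2.93
tool_pos: [0.4914, -0.1028, 0.0266]
tool_rot: [0.0, 0.725, 0.689, 0.0]
contact_force: [-0.5, -0.1, -0.4]
gripper_width: 1.0
```

```bash
cat >> h.py <<'E'
def snap(k,half=.12):
    ims=[]
    for n in("top","side"):
        im=cams.grab_frame(n)[:,:,::-1].copy();cv2.imwrite(f"pics/{n}{k}.png",im)
        ims.append(cv2.warpAffine(rect(n,im,.048,M-[.02,0],half,1600),cv2.getRotationMatrix2D((half*1600,half*1600),-np.degrees(PSI),1),(int(half*3200),)*2))
    cv2.imwrite(f"pics/rr{k}.png",np.hstack(ims))
E
python3 -c "
from h import *
where();snap(1)"
```

```text
t 2.93 stage mm [-121.7  -99.5] z 26.6 jaw 0.4 tilt 0.04 F [-0.5 -0.1 -0.4]
```

View pics/rr1.png

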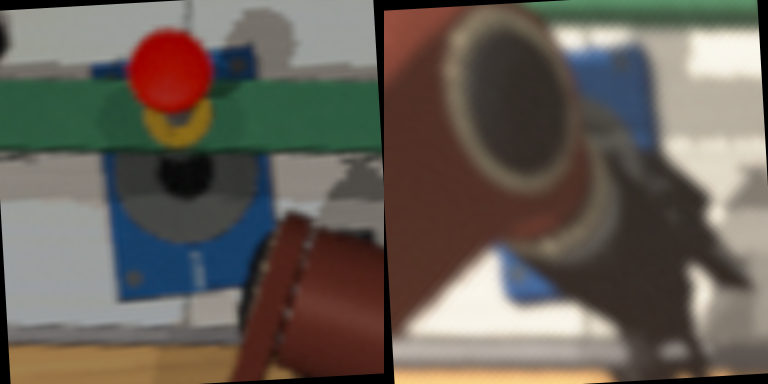

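The rectified view is now aligned with the stage. The scribed line is at column ~188 and the carrier's front line end is at (200,290). The gripper hangs to the right with clearance.

jog_arm(
  targets=[
    [0.006,0,0,0],
    [0.012,0,0,0],
    [0.017,0,0,0],
    [0.021,0,0,0],
    [0.023,0,0,0],
  ],
)

```text
time: 3.45
tool_pos: [0.4922, -0.0788, 0.0266]
tool_rot: [0.0, 0.724, 0.69, 0.0]
contact_force: [-0.4, -0.3, -0.9]
gripper_width: 0.996
```

jog_arm(
  targets=[
    [0.001,0,0,0],
    [0.002,0,0,0],
    [0.003,0,0,0],
    [0.004,0,0,0],
  ],
)

```text
time: 3.78
tool_pos: [0.4922, -0.0756, 0.0263]
tool_rot: [-0.0, 0.725, 0.689, -0.0]
contact_force: [-0.1, 0.6, 0.6]
gripper_width: 1.006
```

jog_arm(
  targets=[
    [0.001,0,0,0],
    [0.002,0,0,0],
    [0.003,0,0,0],
    [0.004,0,0,0],
  ],
)

```text
time: 4.12
tool_pos: [0.4924, -0.0718, 0.0263]
tool_rot: [0.0, 0.725, 0.689, -0.0]
contact_force: [-0.2, -2.5, 0.1]
gripper_width: 1.003
```

jog_arm(
  targets=[
    [0.001,0,0,0],
    [0.002,0,0,0],
    [0.003,0,0,0],
    [0.004,0,0,0],
  ],
)

```text
time: 4.45
tool_pos: [0.4922, -0.0678, 0.0262]
tool_rot: [-0.0, 0.725, 0.689, -0.001]
contact_force: [-2.5, -3.8, 2.1]
gripper_width: 0.997
```

```bash
cat >> h.py <<'E'
def left_edge(k):
    im=cv2.imread(f"pics/rr{k}.png")[:,:384];h=cv2.cvtColor(im,cv2.COLOR_BGR2HSV)
    m=cv2.inRange(h,(100,120,40),(125,255,255));w=cv2.inRange(im,(120,105,90),(255,255,255))
    # edges of the blue, in stage mm, rows in front of the beam; white line
    rows=[r for r in range(190,330) if m[r].sum()>255*20]
    st_=lambda c,r:np.array([(192-r)/1.6-20*np.cos(PSI),(192-c)/1.6+20*np.sin(PSI)])
    for nm,f in(("L",np.min),("R",np.max)):
        p=np.array([st_(f(np.nonzero(m[r])[0]),r) for r in rows[5:-8]])
        a=np.polyfit(p[:,0],p[:,1],1);print(nm,"slope %.3f y(-60) %.1f"%(a[0],np.polyval(a,-60)))
    print("front x %.1f"%st_(0,rows[-1])[0])
    g=im[:,:,2].astype(int)
    q=[]
    for r in rows:
        b=np.nonzero(m[r])[0];c=np.arange(int(b.mean())-25,int(b.mean())+25);v=g[r,c]-np.median(g[r,c])
        if v.max()>35 and st_(0,r)[0]<-55: v=np.clip(v-v.max()*.4,0,None);q.append(st_((c*v).sum()/v.sum(),r))
    q=np.array(q)
    if len(q):print("white x %.1f..%.1f y near %.1f front %.1f"%(q[0,0],q[-1,0],q[:5,1].mean(),q[-5:,1].mean()))
    # scribed line behind carrier and in front
    for a,b in((.5,40),(rows[-1]+6,rows[-1]+22)):
        l=[]
        for r in range(int(a),int(b)):
            c=np.arange(165,215);v=np.median(g[r,c])-g[r,c]
            if v.max()>25: v=np.clip(v-v.max()*.5,0,None);l.append(st_((c*v).sum()/v.sum(),r))
        if l:print("scribe",np.mean(l,0).round(1),len(l))
E
python3 -c "
from h import *
where();left_edge(1);snap(2);left_edge(2)"
```

```text
t 4.45 stage mm [-122.8  -64.6] z 26.2 jaw 0.4 tilt 0.07 F [-2.5 -3.8  2.1]
L slope 0.118 y(-60) 46.0
R slope -0.392 y(-60) -40.4
front x -85.0
white x -58.1..-85.0 y near -3.0 front 25.6
scribe [93.2  2.1] 23
scribe [-93.1   2.6] 10
L slope 0.102 y(-60) 49.3
R slope -1.320 y(-60) -3.1
front x -82.5
white x -68.7..-82.5 y near 37.2 front 42.6
scribe [92.8  2.1] 24
scribe [-90.9   6.5] 16
```

jog_arm(
  targets=[
    [0.0015,0,0,0],
    [0.003,0,0,0],
    [0.0045,0,0,0],
    [0.006,0,0,0],
    [0.0075,0,0,0],
  ],
)

```text
time: 4.97
tool_pos: [0.4929, -0.0598, 0.0262]
tool_rot: [-0.0, 0.725, 0.689, -0.0]
contact_force: [-2.6, -3.1, 0.9]
gripper_width: 1.001
```

```bash
python3 -c "
from h import *
where();snap(3);left_edge(3)"
```

```text
t 4.97 stage mm [-122.6  -56.6] z 26.2 jaw 0.4 tilt 0.02 F [-2.6 -3.1  0.9]
L slope 0.033 y(-60) 56.1
R slope -1.552 y(-60) 4.2
front x -78.1
white x -63.1..-68.7 y near 44.8 front 45.1
scribe [93.2  2.1] 23
scribe [-86.5  14.4] 16
```

jog_arm(
  targets=[
    [0.0012,0,0,0],
    [0.0024,0,0,0],
    [0.0036,0,0,0],
    [0.0048,0,0,0],
    [0.006,0,0,0],
  ],
)

```text
time: 5.48
tool_pos: [0.4932, -0.054, 0.0262]
tool_rot: [-0.0, 0.725, 0.689, -0.0]
contact_force: [-1.5, -2.9, -0.2]
gripper_width: 0.997
```

jog_arm(
  targets=[
    [-0.006,-0.003,0,0],
    [-0.02,-0.01,0,0],
    [-0.03,-0.02,0,0],
    [-0.03,-0.02,-0.03,0],
    [-0.03,-0.02,-0.07,0],
  ],
)

```text
time: 5.9
tool_pos: [0.4685, -0.0823, 0.0932]
tool_rot: [-0.004, 0.725, 0.689, -0.001]
contact_force: [1.3, 0.7, 0.3]
gripper_width: 1.002
```

```bash
python3 -c "
from h import *
go(-.13,.09,.12,0);snap(4);left_edge(4)"
```

```text
t 5.90 stage mm [-145.7  -80.4] z 93.2 jaw 0.3 tilt 0.47 F [1.3 0.7 0.3]
shift mm [170.4  16.5 -26.4] turn 0.3
L slope -0.010 y(-60) 61.5
R slope -0.392 y(-60) -27.5
front x -75.0
white x -57.5..-73.1 y near 12.6 front 12.5
scribe [93.2  2.1] 23
scribe [-83.4 -14.4] 16
```

View pics/rr4.png

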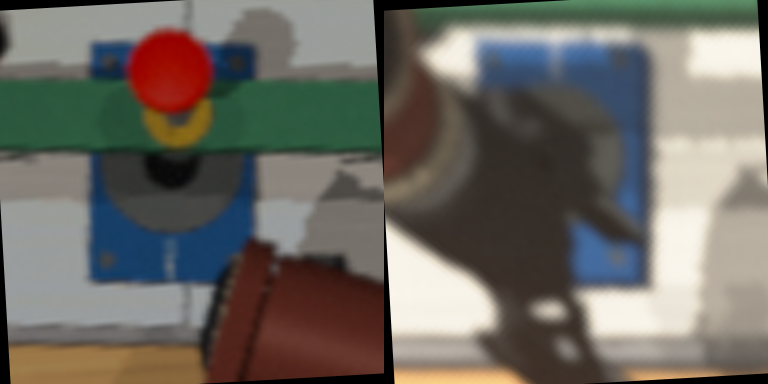

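White line is now at column 170 and the scribe at 187, so the carrier is about 10 mm left and nearly straight. Next I cross to the left side and push near its centre.

jog_arm(
  targets=[
    [0.04,0,-0.005,0],
    [0.08,0,-0.005,0],
    [0.12,0,-0.005,0],
    [0.16,0.01,-0.005,0],
    [0.185,0.016,0.01,0],
  ],
)

```text
time: 6.42
tool_pos: [0.5004, 0.1044, 0.0899]
tool_rot: [0.002, 0.724, 0.69, 0.004]
contact_force: [1.3, -0.5, 1.5]
gripper_width: 0.994
```

jog_arm(
  targets=[
    [0,0,0.025,0.3],
    [0,0,0.05,0.3],
    [0,0,0.056,0.3],
    [0,0,0.056,0.3],
  ],
)

```text
time: 6.75
tool_pos: [0.4952, 0.101, 0.0281]
tool_rot: [-0.002, 0.726, 0.687, -0.001]
contact_force: [-0.5, -0.4, 0.5]
gripper_width: 1.001
```

```bash
python3 -c "
from h import *
go(-.07,.1,.0265,0)"
```

```text
t 6.75 stage mm [-129.4  104.1] z 28.1 jaw 0.1 tilt 0.26 F [-0.5 -0.4  0.5]
shift mm [-4.2 59.4  1.3] turn 0.1
```

jog_arm(
  targets=[
    [0,0.012,0.001,0],
    [0,0.024,0.001,0],
    [-0.002,0.036,0.001,0],
    [-0.004,0.046,0.001,0],
    [-0.004,0.05,0.001,0],
  ],
)

```text
time: 7.17
tool_pos: [0.5495, 0.0935, 0.0314]
tool_rot: [0.001, 0.727, 0.687, 0.002]
contact_force: [0.2, 0.0, 0.8]
gripper_width: 0.997
```

jog_arm(
  targets=[
    [0,0.002,0,0],
    [0,0.004,0,0],
    [0,0.006,0,0],
    [0,0.008,0,0],
  ],
)

```text
time: 7.5
tool_pos: [0.5545, 0.0938, 0.0293]
tool_rot: [-0.0, 0.726, 0.687, -0.0]
contact_force: [0.5, 0.3, -0.2]
gripper_width: 1.0
```

```bash
python3 -c "
from h import *
where();snap(5)
cv2.imwrite('pics/s5c.png',cv2.resize(cv2.imread('pics/side5.png')[120:300,180:400],(0,0),fx=3,fy=3,interpolation=2))"
```

```text
t 7.50 stage mm [-69.8 100.3] z 29.3 jaw 0.1 tilt 0.02 F [ 0.5  0.3 -0.2]
```

View pics/s5c.png

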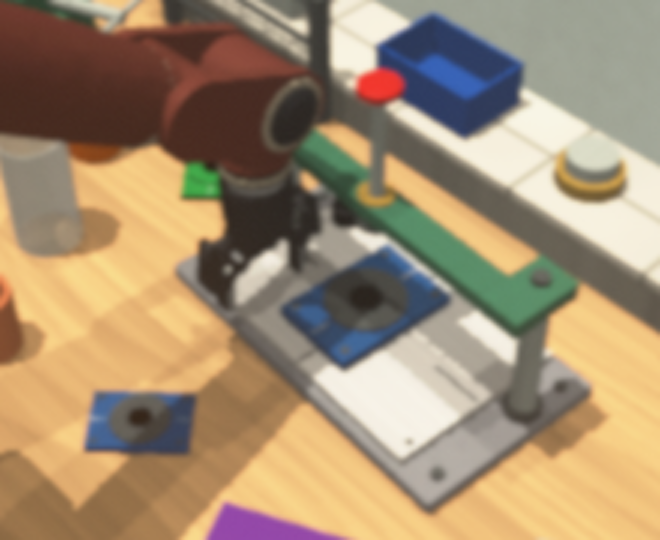

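The gripper stands free on the left with the forward finger under the beam. The carrier is clear and the wrist isn't touching the knob.

jog_arm(
  targets=[
    [-0.006,0,0.001,0],
    [-0.012,0,0.002,0],
    [-0.017,0,0.002,0],
    [-0.021,0,0.002,0],
    [-0.023,0,0.002,0],
  ],
)

```text
time: 8.02
tool_pos: [0.5534, 0.0699, 0.0272]
tool_rot: [-0.0, 0.727, 0.687, -0.0]
contact_force: [-0.5, 0.4, 0.0]
gripper_width: 0.998
```

jog_arm(
  targets=[
    [-0.0012,0,0,0],
    [-0.0024,0,0,0],
    [-0.0036,0,0,0],
    [-0.0048,0,0,0],
    [-0.006,0,0,0],
  ],
)

```text
time: 8.43
tool_pos: [0.553, 0.0655, 0.0273]
tool_rot: [-0.001, 0.726, 0.687, 0.0]
contact_force: [-1.3, 3.9, 0.5]
gripper_width: 0.998
```

jog_arm(
  targets=[
    [-0.001,0,0,0],
    [-0.002,0,0,0],
    [-0.003,0,0,0],
    [-0.004,0,0,0],
    [-0.005,0,0,0],
  ],
)

```text
time: 8.85
tool_pos: [0.5529, 0.0597, 0.0273]
tool_rot: [-0.0, 0.726, 0.687, -0.0]
contact_force: [-0.7, 5.3, 1.0]
gripper_width: 0.998
```

```bash
python3 -c "
from h import *
where();snap(6);left_edge(6)"
```

```text
t 8.85 stage mm [-69.5  66.2] z 27.3 jaw 0.1 tilt 0.01 F [-0.7  5.3  1. ]
L slope -1.298 y(-60) 14.3
R slope 0.004 y(-60) -47.1
front x -73.1
white x -56.8..-63.7 y near -1.7 front -0.4
scribe [91.8  0.9] 25
scribe [-82.5   1.9] 1
```

View pics/rr6.png

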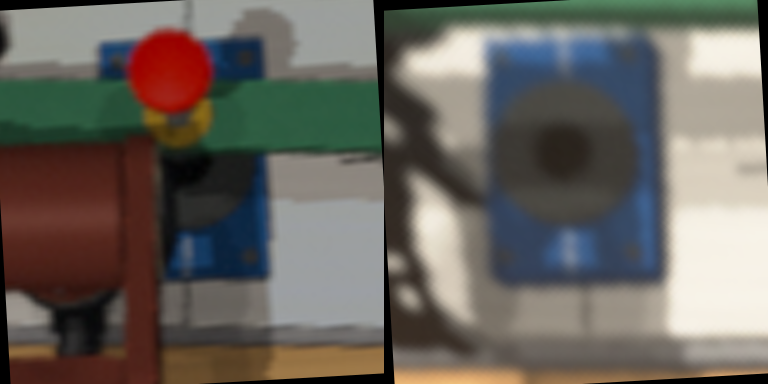

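Front line is now at column 186 against the scribe at 187. The rear is about 4 mm left, yaw about +0.025. I'll push a further 5 mm right here, then straighten with a front push from the right.

jog_arm(
  targets=[
    [-0.001,0,0,0],
    [-0.002,0,0,0],
    [-0.003,0,0,0],
    [-0.004,0,0,0],
    [-0.005,0,0,0],
  ],
)

```text
time: 9.37
tool_pos: [0.5526, 0.0547, 0.0273]
tool_rot: [-0.0, 0.726, 0.687, -0.0]
contact_force: [-1.1, 5.1, 1.5]
gripper_width: 0.996
```

jog_arm(
  targets=[
    [0.008,0,0,0],
    [0.02,0,0,0],
    [0.04,0,0,0],
    [0.04,-0.04,0,0],
    [0.04,-0.08,0,0],
  ],
)

```text
time: 9.78
tool_pos: [0.4755, 0.0998, 0.0269]
tool_rot: [0.0, 0.726, 0.688, -0.0]
contact_force: [-0.1, -0.4, 0.5]
gripper_width: 0.995
```

jog_arm(
  targets=[
    [0,-0.02,-0.03,0],
    [0,-0.04,-0.06,0],
    [0.02,-0.04,-0.09,0],
    [0.02,-0.04,-0.1,0],
  ],
)

```text
time: 10.12
tool_pos: [0.4379, 0.1233, 0.132]
tool_rot: [0.003, 0.726, 0.688, 0.003]
contact_force: [1.0, 0.7, 1.4]
gripper_width: 0.997
```

```bash
python3 -c "
from h import *
go(-.14,-.1,.12,0);snap(7);left_edge(7)"
```

```text
t 10.12 stage mm [-188.   123.1] z 132.0 jaw 0.2 tilt 0.48 F [1.  0.7 1.4]
shift mm [-223.2   47.1   12.1] turn 0.2
L slope 0.036 y(-60) 45.7
R slope 0.019 y(-60) -53.1
front x -73.1
white x -55.6..-70.6 y near -4.0 front -4.3
scribe [90.3 -0.2] 28
scribe [-82.8   2.2] 8
```

View pics/rr7.png

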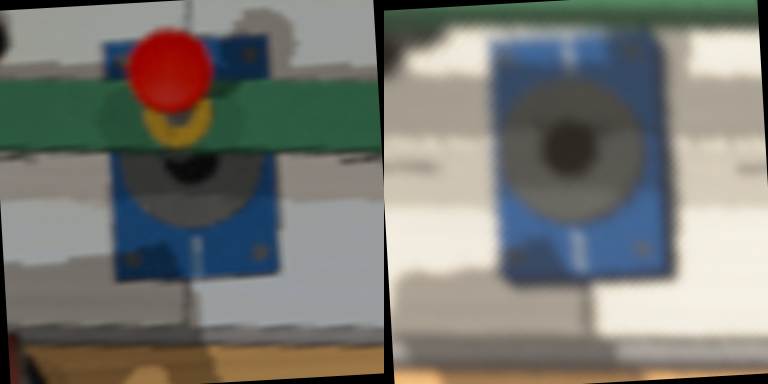

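Top view: rear corners' centre is at column 186, front centre at 198, and the scribe at 187. So the rear is about on the line and the front is about 6.5 mm right. I'll write a numeric check that uses both cameras at the correct heights.

```bash
cat >> h.py <<'E'
def al(n,k,z,s=3200,half=.12):
    im=cv2.imread(f"pics/{n}{k}.png");c=half*s
    return cv2.warpAffine(rect(n,im,z,M,half,s),cv2.getRotationMatrix2D((c,c),-np.degrees(PSI),1),(int(2*c),)*2)
def line(g,x0,x1,y0,y1,sign,s=3200,half=.12,thr=12):
    c=half*s;out=[]
    cols=np.arange(int(c-y1*s),int(c-y0*s))
    for r in range(int(c-x1*s),int(c-x0*s)):
        v=sign*(g[r,cols].astype(float)-np.median(g[r,cols]))
        if v.max()>thr: w=np.clip(v-.5*v.max(),0,None);out.append([(c-r)/s*1e3,(c-(cols*w).sum()/w.sum())/s*1e3])
    o=np.array(out)
    return (np.median(o[:,0]).round(1),np.median(o[:,1]).round(2),len(o),o[:,1].std().round(1)) if len(o) else None
def meas(k,yf=0,yr=0):
    for n in("top","side"):
        w=al(n,k,.048)[:,:,2];g=al(n,k,.032).mean(2)
        print(n,"whiteF",line(w,-.074,-.052,yf-.01,yf+.01,1),"whiteR",line(w,.055,.075,yr-.01,yr+.01,1),
          "scribeF",line(g,-.101,-.088,-.012,.012,-1),"scribeR",line(g,.085,.101,-.012,.012,-1))
E
python3 -c "
from h import *
meas(7,-.005,0)
print('old');meas(0,-.008,.01);meas(4,.01,.01)"
```

```text
top whiteF (np.float64(-62.0), np.float64(-4.16), 66, np.float64(0.3)) whiteR None scribeF (np.float64(-94.2), np.float64(3.19), 42, np.float64(0.2)) scribeR (np.float64(93.4), np.float64(2.17), 51, np.float64(1.1))
side whiteF (np.float64(-61.4), np.float64(-3.04), 62, np.float64(2.0)) whiteR (np.float64(65.2), np.float64(3.5), 64, np.float64(0.6)) scribeF (np.float64(-93.8), np.float64(4.26), 39, np.float64(0.4)) scribeR (np.float64(91.4), np.float64(-10.18), 40, np.float64(0.2))
old
top whiteF (np.float64(-64.7), np.float64(-4.44), 57, np.float64(1.1)) whiteR None scribeF (np.float64(-94.2), np.float64(3.2), 42, np.float64(0.3)) scribeR (np.float64(93.4), np.float64(2.15), 51, np.float64(1.1))
side whiteF (np.float64(-62.7), np.float64(-3.19), 70, np.float64(1.0)) whiteR (np.float64(56.9), np.float64(11.37), 10, np.float64(0.1)) scribeF (np.float64(-94.1), np.float64(3.73), 41, np.float64(0.3)) scribeR (np.float64(90.0), np.float64(3.46), 31, np.float64(0.6))
top whiteF (np.float64(-62.7), np.float64(12.67), 70, np.float64(0.3)) whiteR None scribeF (np.float64(-94.2), np.float64(-10.9), 42, np.float64(0.3)) scribeR (np.float64(93.4), np.float64(2.14), 51, np.float64(1.1))
side whiteF None whiteR (np.float64(65.2), np.float64(11.93), 64, np.float64(0.1)) scribeF (np.float64(-94.2), np.float64(8.96), 42, np.float64(0.1)) scribeR (np.float64(88.9), np.float64(3.61), 24, np.float64(0.1))
```

jog_arm(
  targets=[
    [-0.04,0,0.01,0],
    [-0.08,0.005,0.01,0],
    [-0.12,0.015,0.01,0],
    [-0.16,0.03,0.01,0],
    [-0.2,0.05,0.01,0],
  ],
)

```text
time: 10.63
tool_pos: [0.472, -0.0797, 0.1148]
tool_rot: [-0.001, 0.727, 0.687, -0.001]
contact_force: [0.2, 0.9, -0.6]
gripper_width: 0.998
```

jog_arm(
  targets=[
    [-0.02,0.01,0.04,0.2],
    [-0.023,0.015,0.075,0.2],
    [-0.023,0.015,0.095,0.2],
    [-0.023,0.015,0.095,0.2],
  ],
)

```text
time: 10.97
tool_pos: [0.486, -0.1026, 0.0198]
tool_rot: [-0.002, 0.728, 0.685, -0.002]
contact_force: [-0.5, 0.3, 0.1]
gripper_width: 1.001
```

```bash
python3 -c "
from h import *
go(-.119,-.073,.0265,0)"
```

```text
t 10.97 stage mm [-127.   -99.7] z 19.8 jaw -0.2 tilt 0.31 F [-0.5  0.3  0.1]
shift mm [26.8  7.8 -6.7] turn -0.2
```

jog_arm(
  targets=[
    [0.005,0.004,-0.0065,0],
    [0.012,0.007,-0.0065,0],
    [0.018,0.007,-0.0065,0],
    [0.023,0.007,-0.0065,0],
    [0.026,0.007,-0.0065,0],
  ],
)

```text
time: 11.38
tool_pos: [0.4952, -0.0745, 0.0282]
tool_rot: [-0.0, 0.727, 0.686, -0.0]
contact_force: [-0.2, -0.1, -0.5]
gripper_width: 1.002
```

jog_arm(
  targets=[
    [0.002,0,0,0],
    [0.004,0,0,0],
    [0.006,0,0,0],
    [0.0075,0,0,0],
    [0.009,0,0,0],
  ],
)

```text
time: 11.8
tool_pos: [0.4961, -0.0666, 0.0289]
tool_rot: [0.0, 0.728, 0.686, 0.0]
contact_force: [-0.4, -0.0, -0.3]
gripper_width: 0.997
```

```bash
python3 -c "
from h import *
where();left_edge(7);snap(8);left_edge(8)"
```

```text
t 11.80 stage mm [-119.   -63.2] z 28.9 jaw -0.1 tilt 0.01 F [-0.4 -0.  -0.3]
L slope 0.036 y(-60) 45.7
R slope 0.019 y(-60) -53.1
front x -73.1
white x -55.6..-70.6 y near -4.0 front -4.3
scribe [90.3 -0.2] 28
scribe [-82.8   2.2] 8
L slope 0.044 y(-60) 45.4
R slope -1.760 y(-60) 5.8
front x -73.1
white x -58.7..-64.3 y near 34.9 front 35.6
scribe [90.3 -0.2] 28
scribe [-81.5   7.2] 16
```

jog_arm(
  targets=[
    [0.001,0,0.001,0],
    [0.002,0,0.002,0],
    [0.003,0,0.002,0],
    [0.004,0,0.002,0],
    [0.005,0,0.002,0],
  ],
)

```text
time: 12.32
tool_pos: [0.4967, -0.0631, 0.0277]
tool_rot: [0.001, 0.728, 0.686, -0.001]
contact_force: [-4.0, -6.0, 6.0]
gripper_width: 1.001
```

```bash
python3 -c "
from h import *
where();snap(9);left_edge(9)"
```

```text
t 12.32 stage mm [-118.6  -59.7] z 27.7 jaw -0.1 tilt 0.17 F [-4. -6.  6.]
L slope 0.045 y(-60) 47.1
R slope -1.896 y(-60) 11.4
front x -72.5
white x -56.8..-72.5 y near 37.9 front 40.1
scribe [89.9 -0.7] 29
scribe [-80.9  12.1] 16
```

jog_arm(
  targets=[
    [-0.004,0,0,0],
    [-0.006,0,0.001,0],
    [-0.006,0,0.001,0],
  ],
)

```text
time: 12.67
tool_pos: [0.4958, -0.0679, 0.0254]
tool_rot: [-0.0, 0.728, 0.686, -0.0]
contact_force: [-0.1, -0.7, 0.4]
gripper_width: 1.0
```

```bash
python3 -c "
from h import *
where()"
```

```text
t 12.67 stage mm [-119.2  -64.5] z 25.4 jaw -0.1 tilt 0.03 F [-0.1 -0.7  0.4]
```

jog_arm(
  targets=[
    [0.002,0,0.0015,0],
    [0.004,0,0.002,0],
    [0.0055,0,0.002,0],
    [0.0065,0,0.002,0],
    [0.0075,0,0.002,0],
  ],
)

```text
time: 13.08
tool_pos: [0.4959, -0.0602, 0.0234]
tool_rot: [-0.0, 0.728, 0.686, -0.001]
contact_force: [-2.0, -3.4, 0.2]
gripper_width: 0.999
```

```bash
python3 -c "
from h import *
where();snap(10);left_edge(10)"
```

```text
t 13.08 stage mm [-119.6  -56.8] z 23.4 jaw -0.1 tilt 0.09 F [-2.  -3.4  0.2]
L slope 0.016 y(-60) 50.9
R slope -1.990 y(-60) 14.0
front x -70.0
white x -55.6..-70.0 y near 40.2 front 42.9
scribe [89.9 -0.7] 29
scribe [-78.4  14. ] 16
```

jog_arm(
  targets=[
    [0.0008,0,0,0],
    [0.0014,0,0,0],
    [0.002,0,0,0],
    [0.002,0,0,0],
  ],
)

```text
time: 13.52
tool_pos: [0.4964, -0.0579, 0.0236]
tool_rot: [-0.0, 0.728, 0.686, 0.0]
contact_force: [-0.6, -0.8, -2.0]
gripper_width: 0.998
```

jog_arm(
  targets=[
    [-0.008,0,0,0],
    [-0.02,-0.01,0,0],
    [-0.045,-0.04,0,0],
    [-0.085,-0.05,0,0],
    [-0.125,-0.05,-0.01,0],
  ],
)

```text
time: 13.93
tool_pos: [0.4361, -0.1792, 0.0317]
tool_rot: [-0.002, 0.727, 0.687, -0.0]
contact_force: [1.5, 0.7, -0.5]
gripper_width: 1.002
```

```bash
python3 -c "
from h import *
where();snap(11);left_edge(11);meas(11)"
```

```text
t 13.93 stage mm [-172.4 -179.1] z 31.7 jaw 0.0 tilt 0.25 F [ 1.5  0.7 -0.5]
L slope -0.020 y(-60) 53.3
R slope -0.028 y(-60) -45.2
front x -69.3
white x -55.6..-67.5 y near 4.4 front 3.7
scribe [89.4 -0.7] 31
scribe [-77.8   2.3] 16
top whiteF (np.float64(-62.5), np.float64(4.24), 69, np.float64(1.7)) whiteR None scribeF (np.float64(-94.2), np.float64(3.22), 42, np.float64(0.3)) scribeR (np.float64(93.8), np.float64(2.1), 49, np.float64(0.9))
side whiteF None whiteR (np.float64(70.2), np.float64(2.92), 32, np.float64(0.2)) scribeF None scribeR (np.float64(89.5), np.float64(-10.03), 28, np.float64(0.1))
```

Both ends are now within about 1.5 mm: front about +1.3 mm, rear about -0.6 mm. One gentle front tap from the left should fix both. First I'll cross over and re-measure with both views clear.

jog_arm(
  targets=[
    [0,0,-0.04,0],
    [0.02,0,-0.08,0],
    [0.06,0,-0.085,0],
    [0.1,0,-0.085,0],
    [0.14,0,-0.085,0],
  ],
)

```text
time: 14.45
tool_pos: [0.4493, -0.0389, 0.1213]
tool_rot: [0.002, 0.728, 0.686, 0.002]
contact_force: [0.0, 1.1, -0.5]
gripper_width: 0.999
```

jog_arm(
  targets=[
    [0.04,0,0,0],
    [0.08,0,0,0],
    [0.12,0,0,0],
    [0.16,0,0,0],
    [0.17,0,0,0],
  ],
)

```text
time: 14.87
tool_pos: [0.4578, 0.1346, 0.1196]
tool_rot: [-0.0, 0.726, 0.688, 0.002]
contact_force: [-0.2, 0.5, 0.5]
gripper_width: 0.996
```

```bash
python3 -c "
from h import *
go(-.119,.085,.0235,0);snap(12);meas(12)"
```

```text
t 14.87 stage mm [-168.7  135.6] z 119.6 jaw 0.2 tilt 0.22 F [-0.2  0.5  0.5]
shift mm [-51.   49.4  96. ] turn 0.2
top whiteF (np.float64(-61.7), np.float64(4.04), 64, np.float64(2.1)) whiteR None scribeF (np.float64(-94.2), np.float64(8.26), 42, np.float64(1.6)) scribeR (np.float64(93.8), np.float64(2.06), 49, np.float64(0.8))
side whiteF (np.float64(-60.2), np.float64(5.05), 54, np.float64(3.7)) whiteR (np.float64(67.2), np.float64(2.97), 51, np.float64(0.2)) scribeF (np.float64(-94.2), np.float64(8.91), 42, np.float64(0.2)) scribeR (np.float64(89.2), np.float64(-10.07), 26, np.float64(0.1))
```

jog_arm(
  targets=[
    [-0.02,0.02,0.02,0],
    [-0.035,0.04,0.05,0],
    [-0.045,0.049,0.08,0],
    [-0.05,0.049,0.096,0],
    [-0.05,0.049,0.096,0],
  ],
)

```text
time: 15.38
tool_pos: [0.5032, 0.0743, 0.0205]
tool_rot: [-0.001, 0.729, 0.685, -0.001]
contact_force: [-0.2, -0.3, 1.5]
gripper_width: 1.002
```

jog_arm(
  targets=[
    [-0.005,0,0,0],
    [-0.01,0,0,0],
    [-0.014,0,0,0],
    [-0.016,0,0,0],
    [-0.0165,0,0,0],
  ],
)

```text
time: 15.8
tool_pos: [0.5029, 0.0598, 0.0236]
tool_rot: [0.0, 0.728, 0.686, 0.001]
contact_force: [0.2, -0.2, 0.2]
gripper_width: 1.0
```

jog_arm(
  targets=[
    [-0.0005,0,0,0],
    [-0.001,0,0,0],
    [-0.0015,0,0,0],
    [-0.002,0,0,0],
  ],
)

```text
time: 16.13
tool_pos: [0.5028, 0.0589, 0.0233]
tool_rot: [-0.0, 0.727, 0.686, 0.001]
contact_force: [-1.0, 3.9, 3.0]
gripper_width: 1.0
```

```bash
python3 -c "
from h import *
where();snap(13);left_edge(13);meas(13)"
```

```text
t 16.13 stage mm [-119.5   62.5] z 23.3 jaw -0.1 tilt 0.07 F [-1.   3.9  3. ]
L slope 1.347 y(-60) 14.1
R slope -0.043 y(-60) -45.3
front x -69.3
scribe [89.5 -0.8] 30
scribe [-77.8   8.9] 16
top whiteF (np.float64(-60.5), np.float64(3.87), 56, np.float64(1.9)) whiteR None scribeF (np.float64(-94.2), np.float64(8.84), 42, np.float64(0.1)) scribeR (np.float64(93.8), np.float64(2.08), 49, np.float64(0.8))
side whiteF (np.float64(-56.4), np.float64(3.89), 30, np.float64(0.2)) whiteR (np.float64(67.0), np.float64(3.58), 52, np.float64(0.4)) scribeF (np.float64(-94.2), np.float64(8.31), 42, np.float64(1.1)) scribeR (np.float64(89.5), np.float64(-10.11), 28, np.float64(0.0))
```

jog_arm(
  targets=[
    [-0.0004,0,0,0],
    [-0.0008,0,0,0],
    [-0.001,0,0,0],
    [-0.001,0,0,0],
  ],
)

```text
time: 16.57
tool_pos: [0.5023, 0.0572, 0.0228]
tool_rot: [-0.0, 0.728, 0.686, -0.0]
contact_force: [-1.3, 3.9, 3.0]
gripper_width: 1.0
```

jog_arm(
  targets=[
    [0.008,0,0,0],
    [0.025,-0.01,0,0],
    [0.05,-0.03,-0.02,0],
    [0.08,-0.06,-0.05,0],
    [0.11,-0.09,-0.08,0],
  ],
)

```text
time: 16.98
tool_pos: [0.4285, 0.1598, 0.0903]
tool_rot: [-0.0, 0.728, 0.685, -0.002]
contact_force: [0.3, 0.2, 0.4]
gripper_width: 0.998
```

jog_arm(
  targets=[
    [0,-0.02,-0.035,0],
    [0.02,-0.04,-0.065,0],
    [0.05,-0.05,-0.09,0],
  ],
)

```text
time: 17.23
tool_pos: [0.3818, 0.212, 0.1825]
tool_rot: [0.001, 0.729, 0.685, -0.0]
contact_force: [1.2, 0.4, -0.4]
gripper_width: 0.999
```

```bash
python3 -c "
from h import *
where();snap(14);left_edge(14);meas(14)
a=[al(n,14,.048,1600) for n in('top','side')];cv2.imwrite('pics/v14.png',np.hstack(a))"
```

```text
t 17.23 stage mm [-249.   208.4] z 182.5 jaw -0.3 tilt 0.14 F [ 1.2  0.4 -0.4]
L slope 0.023 y(-60) 50.7
R slope 0.017 y(-60) -48.1
front x -69.3
white x -55.6..-66.8 y near 1.3 front 1.2
scribe [89.9 -0.6] 29
scribe [-78.1   2.3] 15
top whiteF (np.float64(-62.7), np.float64(1.24), 70, np.float64(2.9)) whiteR None scribeF (np.float64(-94.2), np.float64(3.2), 42, np.float64(0.3)) scribeR (np.float64(93.8), np.float64(2.07), 49, np.float64(0.5))
side whiteF (np.float64(-59.2), np.float64(2.94), 48, np.float64(0.5)) whiteR (np.float64(67.2), np.float64(3.83), 51, np.float64(0.5)) scribeF (np.float64(-94.2), np.float64(3.77), 42, np.float64(0.3)) scribeR (np.float64(89.5), np.float64(-10.06), 28, np.float64(0.0))
```

View pics/v14.png

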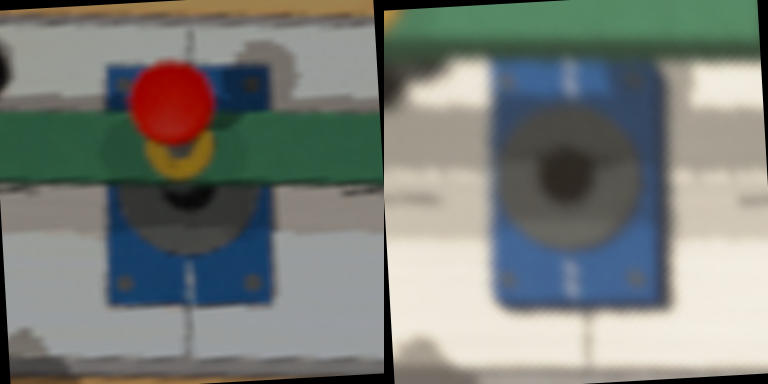

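In this view the front white line (189,283) runs into the scribe (189,335) in the top image, and the rear line in the side image is in column with the front one. I'll tighten the numbers with a narrow window.

```bash
python3 -c "
from h import *
for k in (7,11,14):
  for n in('top','side'):
    w=al(n,k,.048).astype(float);w=w[:,:,2]-.0*w[:,:,0];g=al(n,k,.032).mean(2)
    yc={7:-.004,11:.004,14:.0025}[k]
    print(k,n,'F',[line(w,a,a+.006,yc-.007,yc+.007,1,thr=20) for a in(-.07,-.063,-.056)],'R',[line(w,a,a+.006,.003-.007,.003+.007,1,thr=15) for a in(.058,.064,.07)])
    print('   scribe F',line(g,-.101,-.09,-.004,.01,-1),'R',line(g,.084,.094,-.004,.01,-1))
" | sed 's/np.float64//g'
```

```text
7 top F [None, ((-56.9), (-4.23), 1, (0.0)), ((-52.8), (-4.16), 19, (0.1))] R [None, None, None]
   scribe F ((-97.0), (3.19), 22, (0.2)) R ((91.4), (2.49), 18, (0.2))
7 side F [None, None, None] R [None, ((66.4), (3.65), 4, (0.0)), None]
   scribe F ((-90.8), (4.36), 6, (0.1)) R None
11 top F [((-65.8), (3.66), 14, (0.1)), ((-59.7), (4.02), 19, (0.2)), ((-52.8), (4.58), 19, (0.1))] R [None, None, None]
   scribe F ((-95.3), (3.26), 35, (0.2)) R ((91.4), (2.53), 18, (0.2))
11 side F [None, None, None] R [None, None, ((75.0), (2.99), 9, (0.1))]
   scribe F None R None
14 top F [((-65.0), (1.03), 9, (0.1)), ((-59.7), (1.1), 19, (0.1)), ((-52.8), (1.47), 19, (0.1))] R [None, None, None]
   scribe F ((-95.3), (3.25), 35, (0.2)) R ((91.1), (2.49), 20, (0.2))
14 side F [None, None, None] R [None, ((66.9), (3.73), 3, (0.1)), None]
   scribe F ((-92.5), (3.84), 17, (0.1)) R None
```

```bash
cat >> h.py <<'E'
def edges(n,k,s=3200,half=.12,segs=((-.064,-.05),(-.05,-.036),(.055,.068))):
    im=al(n,k,.048).astype(float);b=im[:,:,0]-im[:,:,2];c=half*s;o=[]   # blue minus red: high on carrier
    for x0,x1 in segs:
        p=np.median(b[int(c-x1*s):int(c-x0*s)],0);y=(c-np.arange(len(p)))/s*1e3
        e=[]
        for yc in(52,-48):
            i=np.abs(y-yc)<14;q=p[i];yy=y[i];t=(np.percentile(q,90)+np.percentile(q,10))/2
            j=np.nonzero(np.diff(q>t))[0];j=j[np.argmin(abs(yy[j]-yc))];e.append(yy[j]+(t-q[j])/(q[j+1]-q[j])*(yy[j+1]-yy[j]))
        o.append((round((x0+x1)*500),round(e[0],1),round(e[1],1),"mid %.2f"%((e[0]+e[1])/2)))
    print(n,k,o)
E
python3 -c "
from h import *
for k in (7,11,14):
  for n in('top','side'): edges(n,k)"
```

```text
top 7 [(-57, np.float64(46.9), np.float64(-46.6), 'mid 0.13'), (-43, np.float64(47.1), np.float64(-53.3), 'mid -3.12'), (62, np.float64(54.2), np.float64(-48.5), 'mid 2.86')]
side 7 [(-57, np.float64(47.2), np.float64(-44.8), 'mid 1.21'), (-43, np.float64(46.8), np.float64(-55.4), 'mid -4.33'), (62, np.float64(52.9), np.float64(-53.5), 'mid -0.29')]
top 11 [(-57, np.float64(54.8), np.float64(-46.7), 'mid 4.05'), (-43, np.float64(54.1), np.float64(-46.1), 'mid 3.97'), (62, np.float64(53.3), np.float64(-48.7), 'mid 2.26')]
side 11 [(-57, np.float64(54.3), np.float64(-39.5), 'mid 7.39'), (-43, np.float64(45.8), np.float64(-54.2), 'mid -4.23'), (62, np.float64(53.1), np.float64(-53.7), 'mid -0.27')]
top 14 [(-57, np.float64(52.4), np.float64(-49.4), 'mid 1.53'), (-43, np.float64(52.2), np.float64(-48.4), 'mid 1.88'), (62, np.float64(53.6), np.float64(-48.3), 'mid 2.65')]
side 14 [(-57, np.float64(52.5), np.float64(-53.1), 'mid -0.27'), (-43, np.float64(51.7), np.float64(-52.2), 'mid -0.27'), (62, np.float64(52.6), np.float64(-53.3), 'mid -0.38')]
```

The estimates agree on the front being about 1.3 mm right and the rear about 0.2 mm left. I'll do one last small front tap from the right. The earlier push ended at TCP y = -54.5 mm with the front at +1.1 mm, so this time I stop at about -55.7 mm.

jog_arm(
  targets=[
    [-0.04,0,0,0],
    [-0.08,0,0,0],
    [-0.12,0,0,0],
    [-0.16,0,0,0],
    [-0.2,0.02,0.01,0],
  ],
)

```text
time: 17.75
tool_pos: [0.3889, 0.0131, 0.1723]
tool_rot: [0.002, 0.728, 0.686, 0.0]
contact_force: [1.0, 1.0, -0.3]
gripper_width: 0.999
```

jog_arm(
  targets=[
    [-0.04,0.02,0.01,0],
    [-0.08,0.05,0.025,0],
    [-0.11,0.075,0.05,0],
    [-0.11,0.095,0.085,0],
    [-0.11,0.105,0.12,0],
  ],
)

```text
time: 18.17
tool_pos: [0.4882, -0.1041, 0.0585]
tool_rot: [0.003, 0.729, 0.684, 0.0]
contact_force: [1.1, 0.4, 1.1]
gripper_width: 0.996
```

```bash
python3 -c "
from h import *
go(-.119,-.075,.0235,0)"
```

```text
t 18.17 stage mm [-124.7 -101.1] z 58.5 jaw -0.4 tilt 0.30 F [1.1 0.4 1.1]
shift mm [26.2  5.4 35. ] turn -0.4
```

jog_arm(
  targets=[
    [0.004,0.003,0.015,-0.2],
    [0.012,0.005,0.03,-0.4],
    [0.02,0.005,0.034,-0.4],
    [0.026,0.005,0.034,-0.4],
    [0.026,0.005,0.034,-0.4],
  ],
)

```text
time: 18.58
tool_pos: [0.4916, -0.0735, 0.0244]
tool_rot: [-0.0, 0.725, 0.689, -0.0]
contact_force: [0.2, -0.3, 0.2]
gripper_width: 1.001
```

```bash
python3 -c "
from h import *
go(-.119,-.0585,.0235,0)"
```

```text
t 18.58 stage mm [-123.   -70.3] z 24.4 jaw 0.3 tilt 0.06 F [ 0.2 -0.3  0.2]
shift mm [11.8  4.1  0.9] turn 0.3
```

jog_arm(
  targets=[
    [0.004,0.003,0.001,0.3],
    [0.008,0.004,0.001,0.3],
    [0.011,0.004,0.001,0.3],
    [0.012,0.004,0.001,0.3],
    [0.0125,0.004,0.001,0.3],
  ],
)

```text
time: 19.0
tool_pos: [0.4971, -0.0618, 0.0243]
tool_rot: [0.0, 0.727, 0.687, 0.0]
contact_force: [-0.2, -0.2, -0.5]
gripper_width: 1.001
```

```bash
python3 -c "
from h import *
go(-.119,-.0557,.0235,0);snap(15);edges('top',15);left_edge(15)"
```

```text
t 19.00 stage mm [-118.2  -58.3] z 24.3 jaw 0.0 tilt 0.06 F [-0.2 -0.2 -0.5]
shift mm [ 2.6 -0.8  0.8] turn 0.0
top 15 [(-57, np.float64(52.4), np.float64(-47.7), 'mid 2.37'), (-43, np.float64(52.2), np.float64(-48.0), 'mid 2.09'), (62, np.float64(53.6), np.float64(-48.2), 'mid 2.68')]
L slope 0.022 y(-60) 50.7
R slope -1.986 y(-60) 14.3
front x -68.7
white x -55.6..-59.3 y near 40.0 front 40.4
scribe [89.6 -1. ] 29
scribe [-77.2  12. ] 16
```

jog_arm(
  targets=[
    [0.0008,0,0.001,0],
    [0.0016,0,0.001,0],
    [0.0022,0,0.001,0],
    [0.0025,0,0.001,0],
    [0.0025,0,0.001,0],
  ],
)

```text
time: 19.52
tool_pos: [0.4967, -0.0599, 0.0226]
tool_rot: [0.0, 0.727, 0.687, -0.0]
contact_force: [-2.0, -4.0, 1.4]
gripper_width: 0.999
```

```bash
python3 -c "
from h import *
where();snap(16);edges('top',16);left_edge(16)"
```

```text
t 19.52 stage mm [-118.8  -56.4] z 22.6 jaw -0.0 tilt 0.06 F [-2.  -4.   1.4]
top 16 [(-57, np.float64(52.9), np.float64(-49.7), 'mid 1.59'), (-43, np.float64(52.5), np.float64(-47.7), 'mid 2.42'), (62, np.float64(53.5), np.float64(-48.3), 'mid 2.58')]
L slope 0.004 y(-60) 51.6
R slope -2.041 y(-60) 16.4
front x -68.7
white x -55.6..-59.3 y near 41.1 front 41.8
scribe [89.9 -0.5] 29
scribe [-77.2  13.8] 16
```

jog_arm(
  targets=[
    [0.0003,0,0,0],
    [0.0006,0,0,0],
    [0.0006,0,0,0],
  ],
)

```text
time: 19.87
tool_pos: [0.4967, -0.0589, 0.0226]
tool_rot: [-0.0, 0.727, 0.687, -0.0]
contact_force: [-2.6, -4.3, 0.7]
gripper_width: 1.002
```

jog_arm(
  targets=[
    [-0.008,0,0,0],
    [-0.03,-0.01,0,0],
    [-0.05,-0.04,-0.02,0],
    [-0.06,-0.075,-0.04,0],
    [-0.07,-0.11,-0.06,0],
  ],
)

```text
time: 20.28
tool_pos: [0.3823, -0.1227, 0.083]
tool_rot: [-0.001, 0.727, 0.687, 0.0]
contact_force: [0.6, -0.0, 0.9]
gripper_width: 1.002
```

jog_arm(
  targets=[
    [0,-0.01,-0.04,0],
    [0,-0.02,-0.08,0],
    [0,-0.02,-0.12,0],
    [0,-0.02,-0.16,0],
    [0,-0.02,-0.2,0],
  ],
)

```text
time: 20.7
tool_pos: [0.3631, -0.1211, 0.2851]
tool_rot: [0.001, 0.727, 0.687, 0.001]
contact_force: [0.6, -1.0, -0.4]
gripper_width: 0.996
```

jog_arm(
  targets=[
    [0,0,-0.04,0],
    [0,0,-0.08,0],
    [0,0,-0.12,0],
  ],
  fingers=0,
)

```text
time: 20.95
tool_pos: [0.3632, -0.121, 0.405]
tool_rot: [0.001, 0.727, 0.687, 0.001]
contact_force: [0.2, -0.5, 0.1]
gripper_width: 0.601
```

```bash
python3 -c "
from h import *
go(0,.0027,.42,0);snap(17);edges('top',17);left_edge(17);meas(17)
for i in ('top','side'):
  im=cv2.imread(f'pics/{i}17.png');h=cv2.cvtColor(im,cv2.COLOR_BGR2HSV);m=cv2.inRange(h,(0,200,120),(6,255,255))|cv2.inRange(h,(174,200,120),(180,255,255))
  n,l,s,c=cv2.connectedComponentsWithStats(m);j=1+np.argmax(s[1:,4]);print(i,s[j],c[j],cast(i,c[j],.343),st(cast(i,c[j],.343)))"
```

```text
t 20.95 stage mm [-248.6 -125.1] z 405.0 jaw 0.1 tilt 0.14 F [ 0.2 -0.5  0.1]
shift mm [127.5 248.7 -14.3] turn 0.1
top 17 [(-57, np.float64(54.5), np.float64(-47.5), 'mid 3.52'), (-43, np.float64(53.2), np.float64(-46.9), 'mid 3.11'), (62, np.float64(53.5), np.float64(-48.3), 'mid 2.57')]
L slope -0.007 y(-60) 52.5
R slope -0.022 y(-60) -46.0
front x -68.7
white x -55.6..-66.8 y near 3.9 front 3.8
scribe [89.5 -0.9] 30
scribe [-77.2   2.3] 16
top whiteF (np.float64(-60.9), np.float64(3.79), 59, np.float64(1.6)) whiteR None scribeF (np.float64(-94.2), np.float64(3.24), 42, np.float64(0.3)) scribeR (np.float64(93.6), np.float64(2.12), 50, np.float64(0.5))
side whiteF (np.float64(-59.1), np.float64(4.0), 47, np.float64(0.2)) whiteR (np.float64(67.0), np.float64(3.68), 52, np.float64(0.5)) scribeF (np.float64(-94.2), np.float64(3.7), 42, np.float64(0.3)) scribeR (np.float64(89.5), np.float64(-10.03), 28, np.float64(0.0))
top [263 153  16  16 196] [270.66836735 160.58163265] [ 0.61887507 -0.00762834] [0.00022226 0.00268869]
side [300 145  13   8  77] [306.28571429 148.31168831] [ 0.61406887 -0.01771681] [-0.0040014 -0.0076572]
```

Final alignment check:

| End | Top camera | Side camera |
|---|---|---|
| Front | about +0.6 mm | about +0.3 mm |
| Rear | about +0.1 mm | about +0.15 mm |

That's good. The knob is at stage (0.2, 2.7) mm in my frame, which is on the scribed line. Now the press.

jog_arm(
  targets=[
    [0.018,0.035,-0.003,0],
    [0.036,0.07,-0.006,0],
    [0.054,0.105,-0.01,0],
    [0.072,0.14,-0.014,0],
    [0.09,0.175,-0.014,0],
  ],
  fingers=0,
)

```text
time: 21.47
tool_pos: [0.5451, -0.0402, 0.4172]
tool_rot: [0.001, 0.727, 0.687, 0.001]
contact_force: [-0.7, -0.2, 1.2]
gripper_width: -0.002
```

jog_arm(
  targets=[
    [0.018,0.035,0,0],
    [0.03,0.06,0,0],
    [0.0375,0.0735,0,0],
    [0.0375,0.0735,0,0],
  ],
)

```text
time: 21.8
tool_pos: [0.6206, -0.0067, 0.4142]
tool_rot: [-0.001, 0.726, 0.688, -0.0]
contact_force: [0.5, -0.1, -0.1]
gripper_width: -0.003
```

```bash
python3 -c "
from h import *
go(0,.0027,.349,0)"
```

```text
t 21.80 stage mm [1.9 3.8] z 414.2 jaw 0.2 tilt 0.16 F [ 0.5 -0.1 -0.1]
shift mm [-1.2 -1.8 65.2] turn 0.2
```

jog_arm(
  targets=[
    [-0.001,-0.001,0.02,0],
    [-0.001,-0.0015,0.04,0],
    [-0.001,-0.0015,0.052,0],
    [-0.001,-0.0015,0.058,0],
    [-0.001,-0.0015,0.06,0],
  ],
)

```text
time: 22.22
tool_pos: [0.6161, -0.0094, 0.3551]
tool_rot: [-0.001, 0.727, 0.687, -0.001]
contact_force: [-0.1, 0.0, 0.2]
gripper_width: 0.003
```

jog_arm(
  targets=[
    [0,0,0.004,0],
    [0,0,0.008,0],
    [0,0,0.012,0],
    [0,0,0.016,0],
    [0,0,0.02,0],
  ],
)

```text
time: 22.63
tool_pos: [0.6172, -0.0092, 0.3369]
tool_rot: [0.0, 0.727, 0.687, 0.0]
contact_force: [-0.1, -0.6, 2.6]
gripper_width: -0.002
```

jog_arm(
  targets=[
    [0,0,0.005,0],
    [0,0,0.01,0],
    [0,0,0.015,0],
    [0,0,0.02,0],
    [0,0,0.025,0],
  ],
)

```text
time: 23.05
tool_pos: [0.6172, -0.0091, 0.3115]
tool_rot: [0.0, 0.727, 0.687, 0.0]
contact_force: [-0.4, 0.6, 3.1]
gripper_width: -0.003
```

```bash
python3 -c "
from h import *
go(0,.0027,.223,0)"
```

```text
t 23.05 stage mm [-1.4  1.1] z 311.5 jaw -0.0 tilt 0.04 F [-0.4  0.6  3.1]
shift mm [ 1.6  1.3 88.5] turn -0.0
```

Contact gives about 3 N, as described. I'll keep going down and slow near the bottom.

jog_arm(
  targets=[
    [0,0,0.006,0],
    [0,0,0.012,0],
    [0,0,0.018,0],
    [0,0,0.024,0],
    [0,0,0.03,0],
  ],
)

```text
time: 23.47
tool_pos: [0.6172, -0.0091, 0.2811]
tool_rot: [0.0, 0.727, 0.687, 0.0]
contact_force: [1.6, 0.4, 3.6]
gripper_width: -0.0
```

jog_arm(
  targets=[
    [0,0,0.006,0],
    [0,0,0.012,0],
    [0,0,0.018,0],
    [0,0,0.024,0],
    [0,0,0.03,0],
  ],
)

```text
time: 23.88
tool_pos: [0.6171, -0.0091, 0.2512]
tool_rot: [0.0, 0.727, 0.687, 0.0]
contact_force: [1.2, -0.1, 2.8]
gripper_width: 0.001
```

jog_arm(
  targets=[
    [0,0,0.005,0],
    [0,0,0.01,0],
    [0,0,0.014,0],
    [0,0,0.017,0],
    [0,0,0.019,0],
  ],
)

```text
time: 24.3
tool_pos: [0.6169, -0.0091, 0.2321]
tool_rot: [-0.0, 0.727, 0.687, -0.0]
contact_force: [1.3, 0.1, 3.3]
gripper_width: 0.006
```

jog_arm(
  targets=[
    [0,0,0.001,0],
    [0,0,0.002,0],
    [0,0,0.003,0],
    [0,0,0.004,0],
    [0,0,0.005,0],
  ],
)

```text
time: 24.72
tool_pos: [0.6169, -0.0091, 0.2277]
tool_rot: [-0.0, 0.727, 0.687, -0.0]
contact_force: [0.7, -0.6, 2.7]
gripper_width: -0.002
```

```bash
python3 -c "
from h import *
go(0,.0027,.223,0)"
```

```text
t 24.72 stage mm [-1.7  1.1] z 227.7 jaw -0.0 tilt 0.02 F [ 0.7 -0.6  2.7]
shift mm [1.6 1.7 4.7] turn -0.0
```

jog_arm(
  targets=[
    [0,0,0.001,0],
    [0,0,0.002,0],
    [0,0,0.003,0],
    [0,0,0.0035,0],
    [0,0,0.004,0],
  ],
)

```text
time: 25.13
tool_pos: [0.6169, -0.0091, 0.2235]
tool_rot: [-0.0, 0.727, 0.687, -0.0]
contact_force: [0.2, 0.0, 2.8]
gripper_width: -0.004
```

jog_arm(
  targets=[
    [0,0,0.0005,0],
    [0,0,0.001,0],
    [0,0,0.001,0],
  ],
)

```text
time: 25.38
tool_pos: [0.6169, -0.0091, 0.2231]
tool_rot: [-0.0, 0.727, 0.687, -0.0]
contact_force: [-0.4, 0.2, 4.8]
gripper_width: 0.005
```

jog_arm(
  targets=[
    [0,0,0.0005,0],
    [0,0,0.001,0],
    [0,0,0.001,0],
  ],
)

```text
time: 25.63
tool_pos: [0.617, -0.0091, 0.2231]
tool_rot: [0.0, 0.727, 0.687, 0.0]
contact_force: [-3.9, -0.2, 6.9]
gripper_width: -0.001
```

The tip stays at z = 0.2231 while the force rises, so the pad is seated. Now I release straight up and away.

jog_arm(
  targets=[
    [0,0,-0.004,0],
    [0,0,-0.02,0],
    [0,0,-0.06,0],
    [0,0,-0.1,0],
    [0,0,-0.14,0],
  ],
)

```text
time: 26.05
tool_pos: [0.6162, -0.009, 0.3614]
tool_rot: [-0.001, 0.727, 0.687, -0.001]
contact_force: [0.5, -0.6, -0.1]
gripper_width: -0.001
```

jog_arm(
  targets=[
    [0,-0.04,0,0],
    [0,-0.08,0,0],
    [0,-0.12,0,0],
    [0,-0.16,0,0],
    [0,-0.2,0,0],
  ],
)

```text
time: 26.47
tool_pos: [0.4154, 0.0025, 0.3604]
tool_rot: [-0.001, 0.727, 0.687, -0.001]
contact_force: [-0.9, 0.4, 1.4]
gripper_width: -0.001
```

jog_arm(
  targets=[
    [0,-0.02,0,0],
    [0,-0.03,0,0],
    [0,-0.03,0,0],
    [0,-0.03,0,0],
  ],
)

```text
time: 26.8
tool_pos: [0.3873, 0.004, 0.3613]
tool_rot: [0.0, 0.727, 0.687, 0.0]
contact_force: [0.6, -0.9, -0.1]
gripper_width: -0.001
```

```bash
python3 -c "
from h import *
where();snap(18);edges('top',18);left_edge(18);meas(18)
a=[al(n,18,.048,1600) for n in('top','side')];cv2.imwrite('pics/v18.png',np.hstack(a))
s=cv2.imread('pics/side18.png')[100:310,180:460];t=cv2.imread('pics/top18.png')[110:290,140:380]
cv2.imwrite('pics/f18.png',np.hstack([cv2.resize(s,(400,300),interpolation=2),cv2.resize(t,(400,300),interpolation=2)]))"
```

```text
t 26.80 stage mm [-231.7    1.1] z 361.3 jaw -0.0 tilt 0.02 F [ 0.6 -0.9 -0.1]
top 18 [(-57, np.float64(54.4), np.float64(-47.7), 'mid 3.37'), (-43, np.float64(53.2), np.float64(-46.3), 'mid 3.43'), (62, np.float64(53.5), np.float64(-48.6), 'mid 2.44')]
L slope -0.002 y(-60) 52.4
R slope -0.036 y(-60) -45.6
front x -68.7
white x -55.6..-66.8 y near 3.9 front 3.8
scribe [92.3  2. ] 25
scribe [-77.2   2.3] 16
top whiteF (np.float64(-60.8), np.float64(3.77), 58, np.float64(1.4)) whiteR (np.float64(65.8), np.float64(2.24), 60, np.float64(1.7)) scribeF (np.float64(-94.2), np.float64(3.22), 42, np.float64(0.3)) scribeR (np.float64(93.3), np.float64(2.0), 52, np.float64(0.4))
side whiteF (np.float64(-59.1), np.float64(3.96), 47, np.float64(0.2)) whiteR (np.float64(67.0), np.float64(3.81), 52, np.float64(0.4)) scribeF (np.float64(-94.2), np.float64(3.7), 42, np.float64(0.3)) scribeR None
```

View pics/f18.png

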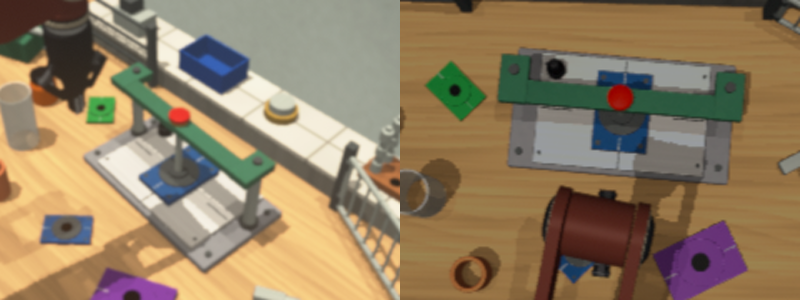

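The spindle is down with its pad on the ring lap, and the carrier is unmoved and on the line. The robot is clear and the bystanders look undisturbed, so I'm handing in.

```bash
python3 -c "
from plant import manip
print(manip.job_done())"
```

```text
the job is handed in; nothing more can be done
None
```

The carrier is aligned on the scribed centre line and the spindle is down with its pad on the ring lap. I handed the job in at about 27 s of the 72 s allowed.

- **Carrier:** I tapped the larger blue carrier on the stage from its right and left sides in turn, never lifting it. Measured after the press, the front white line is about 0.3–0.7 mm left of the scribe and the rear within about 0.3 mm. The top camera puts the front slightly further off than the side camera does. Both figures are near the limit of the pixel resolution.
- **Spindle:** I pushed the knob down with about 3 N. The tip stopped at z = 0.223 m and the force rose to about 7 N with no further motion, so I took the pad as seated. I then released straight up and moved away. The carrier did not shift during the press.
- **Other things:** The last picture shows the plug, guard tube, sleeve and the other plates in view undisturbed, with the robot touching nothing. The jar, mallet and wrench were not fully in that picture, but the arm did not go near them low down.
- **Checks that were poor:** The automatic scribe reading in the side view was spoiled by shadows in some frames, so I compared it with clear frames instead. One tap pressed on the carrier's edge with an upward force of about 6 N. I backed off and redid it lower.

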